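# Close up a row of border tiles in the banding jig

### The arm

A 7-joint arm with a two-finger parallel gripper is mounted at the origin on the work surface. World frame = base frame: x ahead of the robot, y to its left, z up, the work surface at z = 0. Lengths are in mm, angles in rad, forces in N, time in s.
With the tool pointing down it reaches from about 425 to 1025 mm from the base axis. Payload 9.4 kg.
Tool frame: the origin (TCP) lies between the finger pads; the fingertips stand 17 mm ahead of it and the grasp point (between the pads) lies 2 mm behind it; z points along the fingers, y is the line along which they close (so a half turn about z gives the same grasp; the last joint's range is limited). The gripper opens to 85 mm and grips with 20 to 120 N. Pads are 22 mm wide; open, the fingers measure 114 mm over their backs; the gripper's body (76 mm by 85 mm) begins 54 mm behind the grasp point. The pads swing forward as they close: fully open they stand 13 mm farther back than shut.
Start: joints at [-1.225, 0.599, -0.003, 1.599, 0.002, 0.943, -0.08], TCP at [297.482, 661.157, 248.275] pointing down, gripper open.
Joint ranges: [-2.57, 2.57], [-0.35, 1.97], [-1.29, 1.29], [0.11, 2.56], [-1.05, 4.19], [0.11, 1.86], [-2.63, 2.63]. Speed limits (rad/s): [2.22, 2.22, 3.01, 3.01, 3.14, 3.14, 3.14].

### API

Orientations are given as a unit quaternion [w, x, y, z].
In Python, from bench import env gives the robot as it stands. The module is installed in compiled form; this text tells all that it offers.
- The arm moves only by the shell command python3 -m jog 'ROWS'. ROWS is JSON, a list of rows, each a list of 5 numbers: the gripper command: -1 is fully open, 1 is shut, values between are in proportion, then the shift along the tool's x, y, z as a fraction of full scale, then the turn about the tool's z as a fraction of full scale. A call has 1 to 20 rows; each row is the pose to reach, as a shift and turn from the pose commanded when the call began, along the tool's axes at that moment; what a row does not reach only later rows make up. Full scale, the value 1, is 750 mm for a shift and 90 degrees for a turn. A row lasts 1/12 s, in which the tool goes at most 41.7 mm and 7.16 degrees, less where a joint would pass 70% of its speed; a pose out of reach is approached as far as the arm can. A call with a number of a shift or a turn outside -1 to 1 is refused whole. A call with a gripper value outside its range is refused whole. The fingers move at their own pace and stop on an object; the grip force is fixed at half the most. Time passes only in rows, so rows that repeat a pose let the fingers close. It gives the time, the measured TCP pose, the force, the opening and the grip force at its end, in the units of the state.
- env.read_state(): the state, without advancing time (a new reading comes with each control period).
- env.camera(name): name is "scene" or "side" or "wrist"; returns a dict with "color" (400x640x3 uint8, blue, green, red), "fx", "fy", "cx", "cy" (pixels), "R" (3x3) and "t" (3): a world point X has camera coordinates R X + t. Camera axes: x right, y down, z forward; pixel columns grow to the right and rows downward; lengths in mm; the calibration is good to about 2 mm. A picture is of the moment at which its call begins. There is no depth.
- env.hand_in(): hands the job in; it is judged then, once.
The state is a dict: "clock": time; "joint_pos": joint angles; "dq": joint speeds; "joint_efforts": joint torques, N m; "position": TCP position; "eef_rot": TCP orientation; "wrist_force": force on the tool from outside, world axes, zero at the start; "ft_torque": the same for the moment, N m; "finger_gap": finger opening in mm; "finger_force": force on a finger pad.
Only numpy, scipy, OpenCV 4.12 (cv2) and the standard library are available. Lean on these libraries where they do the work, as an engineer would, in place of code of your own. Each camera call takes 0.05 s, during which the arm holds its last target. There are 200 camera calls.

### The job

Get the five border tiles ready for banding: with a fingertip behind the last tile, at the open end, push the whole row along the channel of the jig as one closed train until the first tile is hard up against the end stop. Then push the red keeper round until it lies square across the channel behind the row, and take the hand away. Only push: touch no tile but the last, lift nothing, and leave everything else on the table where it is.

Things in the scene. Friction and masses are not known exactly. Their poses are not given: they have to be found in the camera images.
- jig: Banding jig fixed to the table: white-faced board 160 x 460 mm, 18 mm thick, with a straight channel along it. Origin at table level under the middle of the channel; y runs along the channel to the end stop, x across it, z up. Channel floor = board top, 18 mm above the table, 77 mm wide between two aluminium rails (12 mm wide, tops 24 mm above the table) from y = -235 to +190 mm; its -y end is open.
- end_stop (a point): Middle of the end stop's inner face at the channel floor, (0, +190, 18) mm in the jig's frame. The stop is a dark wooden block across the channel's +y end, top 38 mm above the table. A row that is fully home has tile1's edge on it and the centre of tile5 225 mm from it.
- keeper (a joint): Red keeper bar turning level about an upright screw outside the +x rail. Angle in rad: 0 = swung out, pointing to jig -y and 0.35 rad outward (to +x); 0.35 = parallel to the channel; grows clockwise from above to 1.92 = square across the channel against a small pin, 3 mm behind a row fully home. Starts at 0 to 0.4. Slight friction (0.5 N at the tip), stays where left; fouls the tiles if they are not home.
- keeper_pivot (a point): On the keeper's screw axis at the bar's top face, (+63.5, -72, +40.5) mm in the jig's frame. The bar is 126 mm long, 18 mm wide, 16 mm thick, spanning 24.5 to 40.5 mm above the table, just over the rails.
- keeper_tip (a point): Middle of the keeper's free end on its top face, 115.5 mm from the pivot; the line from pivot to tip is the bar's centre line (9 mm of bar on each side). Closed, it lies at (-52, -72) mm in the jig's frame, by a steel pin 6 mm across on the -x rail.
- tile1: Bisque-fired border tile, pinkish buff with two cobalt lines along one side, 75 mm (its x, across the channel) x 50 mm (its y, along the channel) x 12 mm thick, about 85 g. Origin at the centre of the underside. First of the five in the row, nearest the end stop. The row lies flat in the channel, tile touching tile, short of the stop; each tile's axes are parallel to the jig's.
- tile2: Border tile like tile1, number 2 of the row counted from the end stop.
- tile3: Border tile like tile1, number 3 of the row counted from the end stop.
- tile4: Border tile like tile1, number 4 of the row counted from the end stop.
- tile5: Border tile like tile1, the last of the row, at the open end; its free edge (75 mm wide, 12 mm high, 25 mm from the tile's origin) faces the jig's -y. Pushed there, the whole row slides with about 1 to 5 N.
- spare_tile: Spare border tile like the others (75 x 50 x 12 mm), lying on the table past the end stop. Not part of the row; leave it. Origin at the centre of its underside.
- jar_blue: Blue underglaze jar with blue cap, 52 mm across, 66 mm tall, on the table on the +x side of the jig. Leave it. Origin at the centre of its base.
- jar_ochre: Ochre underglaze jar with white cap, 52 mm across, 66 mm tall, on the table on the +x side of the jig. Leave it. Origin at the centre of its base.
- cup: White empty ceramic cup, 74 mm across the rim, 85 mm tall, on the table on the +x side of the jig. Leave it. Origin at the centre of its base.
- brush: Paint brush 190 mm long lying on the table beyond the jig (on its +x side). Leave it. Origin at its middle.
- kiln_post: Square fireclay kiln post, 38 x 38 mm, 100 mm tall, standing beyond the jig's open end. Leave it. Origin at the centre of its base.

How it is judged:
By the outcome, as a careful person would: the job done as asked, in the order asked, and still so for the second after the job is handed in, with the robot touching nothing.
It also fails if it takes over 43 s, if anything falls off the work surface, if the arm or the gripper's body presses on something with over 40 N, if the wrist force passes 120 N, or if a joint passes its speed limit or range.

## Working session

There is one attempt and no reset: what is moved stays moved. The work goes in short steps, Python scripts to look and compute and a shell command to move; the robot and the scene stay as the last step left them, time stands still between calls to the robot, and variables do not carry over. Pictures are saved under pics/ and viewed, at most 10 in all, crops included, and the job is handed in when it is done.

```bash
mkdir -p pics; python3 - <<'E'
from bench import env
import cv2,pickle
d={}
for n in("scene","side","wrist"):
    c=env.camera(n);d[n]=c;cv2.imwrite(f"pics/{n}0.png",c["color"])
    print(n,c["fx"],c["cx"],c["cy"],(-c["R"].T@c["t"]).round(),c["R"].round(2).tolist())
pickle.dump(d,open("c0.pkl","wb"))
s=env.read_state();print(s["clock"],s["position"],s["eef_rot"],s["finger_gap"],s["wrist_force"])
E
```

```text
scene 497.7527841058229 313.935821057153 203.1842186334705 [1185. -696.  695.] [[0.78, 0.62, -0.02], [0.32, -0.43, -0.84], [-0.53, 0.65, -0.54]]
side 404.5649527340583 313.01818072057523 198.4414989097555 [559. 650. 803.] [[-1.0, -0.06, -0.01], [-0.04, 0.77, -0.63], [0.04, -0.63, -0.77]]
wrist 329.7872085637891 319.5438803957156 203.03341922891514 [231. 689. 374.] [[0.41, 0.91, -0.0], [0.88, -0.39, 0.28], [0.26, -0.12, -0.96]]
0.15 [297.36250091 660.86410249 247.61649567] [-6.61276800e-05  2.09823366e-01  9.77739132e-01 -5.84366010e-04] 85.5373413990784 [-0.55673567  0.03671083 -0.21317042]
```

View pics/scene0.png

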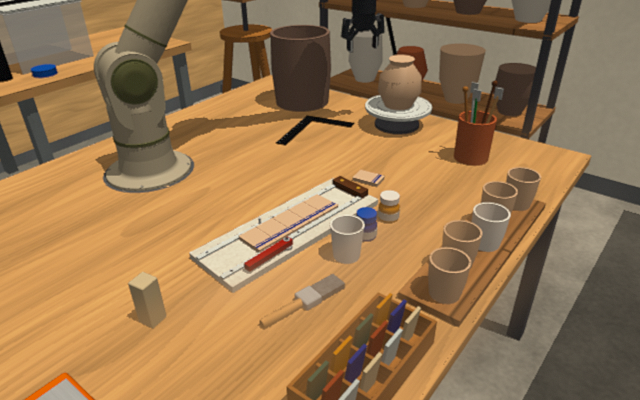

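View pics/side0.png

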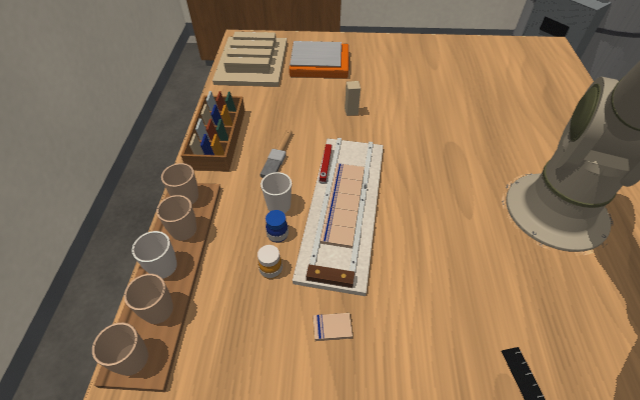

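The side view shows the jig, with board corners near (327,140), (383,144), (367,292) and (295,284). The stop is at (331,275), the tile row runs from (347,165) to (338,245), and the keeper from (324,180) to (326,145). The cup and jars are close on the +x side (image left).

I'll refine these with enlarged crops.

```bash
cat > h.py <<'E'
import numpy as np,cv2
def ray(c,u,v,z):
    C=-c["R"].T@c["t"];d=c["R"].T@np.array([(u-c["cx"])/c["fx"],(v-c["cy"])/c["fy"],1]);return C+d*(z-C[2])/d[2]
def proj(c,X):
    p=c["R"]@np.asarray(X,float)+c["t"];return np.array([c["fx"]*p[0]/p[2]+c["cx"],c["fy"]*p[1]/p[2]+c["cy"]])
E
python3 - <<'E'
import pickle,cv2,numpy as np
from h import *
d=pickle.load(open("c0.pkl","rb"))
c=d["side"]
for u,v in [(327,140),(383,144),(367,290),(295,283)]: print(ray(c,u,v,18).round(1))
cv2.imwrite("pics/s1.png",cv2.resize(c["color"][130:300,280:400],None,fx=3.5,fy=3.5,interpolation=cv2.INTER_CUBIC))
cv2.imwrite("pics/s2.png",cv2.resize(d["scene"]["color"][170:290,185:385],None,fx=4,fy=4,interpolation=cv2.INTER_CUBIC))
E
```

```text
[ 576.1 -209.    18. ]
[ 418.2 -200.3   18. ]
[474.6 251.6  18. ]
[628.  243.7  18. ]
```

View pics/s1.png

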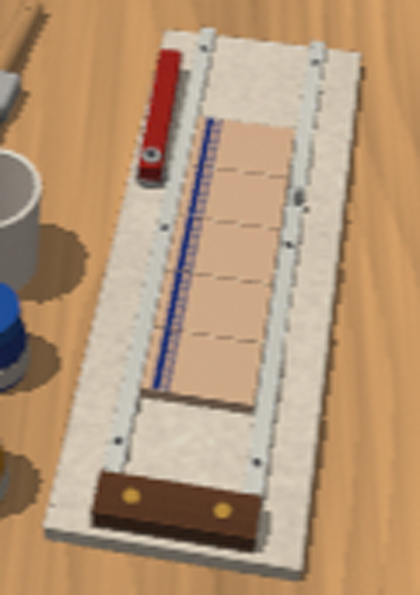

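View pics/s2.png

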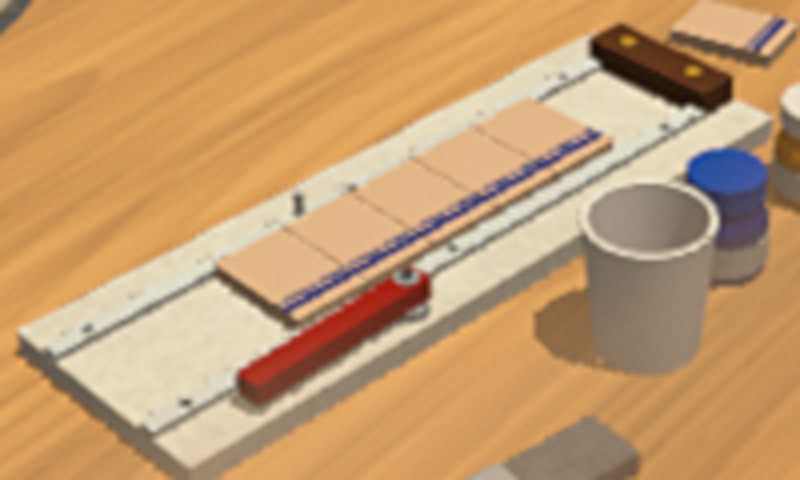

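Both crops agree. The row stops about 65–70 mm short, the keeper is roughly parallel to the channel, and the pin is on the far rail. Next is a rigid fit of the jig pose to the picked corners in both views.

```bash
python3 - <<'E'
import pickle,numpy as np
from h import *
from scipy.optimize import least_squares
d=pickle.load(open("c0.pkl","rb"))
# (view, U,V, x,y,z, kind) kind 0 jig, 1 row (y rel. to free edge)
P=[("side",165,30,80,-235,18,0),("side",360,52,-80,-235,18,0),("side",303,570,-80,225,18,0),("side",45,528,80,225,18,0),("side",152,155,63.5,-72,41,0),
("side",208,119,37.5,0,30,1),("side",293,127,-37.5,0,30,1),("side",143,391,37.5,250,30,1),("side",255,405,-37.5,250,30,1),
("scene",20,340,-80,-235,18,0),("scene",190,470,80,-235,18,0),("scene",770,115,80,225,18,0),("scene",407,275,63.5,-72,41,0),
("scene",217,265,-37.5,0,30,1),("scene",293,312,37.5,0,30,1),("scene",612,142,37.5,250,30,1),("scene",532,98,-37.5,250,30,1)]
def px(v,U,V):
    return ((U+.5)/3.5-.5+280,(V+.5)/3.5-.5+130) if v=="side" else ((U+.5)/4-.5+185,(V+.5)/4-.5+170)
def W(p,x,y,z):
    c,s=np.cos(p[2]),np.sin(p[2]);return [p[0]+c*x-s*y,p[1]+s*x+c*y,z]
def f(p):
    return np.concatenate([proj(d[v],W(p,x,y+k*p[3],z))-px(v,U,V) for v,U,V,x,y,z,k in P])
for nm in(("side","scene"),("side",),("scene",)):
    Q=P;P=[q for q in P if q[0] in nm]
    r=least_squares(f,[520,20,0,-100],loss="soft_l1");print(nm,r.x.round(4));
    if len(nm)==2:p=r.x;print(f(p).reshape(-1,2).round(1).tolist())
    P=Q
np.save("jig.npy",p)
for v,U,V in(("side",170,51),("scene",248,380)):
    X=ray(d[v],*px(v,U,V),40.5);e=X[:2]-p[:2];c,s=np.cos(p[2]),np.sin(p[2]);q=np.array([c*e[0]+s*e[1],-s*e[0]+c*e[1]])-[63.5,-72]
    print("tip",q.round(1),np.hypot(*q),"ang",.35-np.arctan2(q[0],-q[1]))
E
```

```text
('side', 'scene') [ 5.282097e+02  2.471300e+01 -1.209000e-01 -1.282167e+02]
[[-0.8, -0.4], [-0.3, -0.2], [0.2, 0.1], [-0.4, 0.1], [-0.6, 0.4], [-3.6, -0.6], [0.3, 0.6], [-0.8, -0.6], [-0.0, 0.3], [-1.7, -2.6], [-0.4, -0.8], [0.3, -0.4], [-0.4, 0.2], [-1.0, -1.2], [1.1, 1.3], [-0.1, -1.4], [-1.6, -1.4]]
('side',) [ 5.270428e+02  2.457870e+01 -1.238000e-01 -1.279709e+02]
('scene',) [ 5.308776e+02  2.356940e+01 -1.206000e-01 -1.289931e+02]
tip [   2.9 -113.7] 113.70802626014299 ang 0.3248507497756454
tip [   7.3 -115.3] 115.5251055622991 ang 0.2866019539680632
```

```bash
cat >> h.py <<'E'
def w(x,y):
    p=np.load("jig.npy");c,s=np.cos(p[2]),np.sin(p[2]);return np.array([p[0]+c*x-s*y,p[1]+s*x+c*y])
def jig(X):
    p=np.load("jig.npy");e=np.array(X[:2])-p[:2];c,s=np.cos(p[2]),np.sin(p[2]);return np.array([c*e[0]+s*e[1],-s*e[0]+c*e[1]])
def go(x,y,tip,yaw=None):
    "fractions to bring finger centre to jig x,y with tip height; tool y along jig y"
    from bench import env
    from scipy.spatial.transform import Rotation as R
    s=env.read_state();q=s["eef_rot"];M=R.from_quat([q[1],q[2],q[3],q[0]]).as_matrix()
    D=np.r_[w(x,y),tip+17]-s["position"];a=np.arctan2(M[1,1],M[0,1]);b=np.pi/2+np.load("jig.npy")[2]
    return (M.T@D/750).round(4),round(-(b-a)/(np.pi/2),4)
def rep():
    from bench import env
    s=env.read_state();print(round(s["clock"],2),"jig",jig(s["position"]).round(1),"tip",round(s["position"][2]-17,1),"F",s["wrist_force"].round(1),"gap",round(s["finger_gap"],1))
E
python3 - <<'E'
import pickle
from h import *
d=pickle.load(open("c0.pkl","rb"))
for n,v,u,vv in(("cup","scene",347,260),("cup","side",276,215),("post","scene",148,318),("pot","scene",300,105),("wheel","scene",398,130),("brushend","scene",340,290),("brush","side",270,172)):
    X=ray(d[v],u,vv,0);print(n,X.round(),jig(X).round())
print(go(0,-170,80)); print(w(0,-170))
E
```

```text
cup [704.   7.   0.] [176.   4.]
cup [693.  51.   0.] [160.  46.]
post [ 499. -365.    0.] [  19. -391.]
pot [ 39. 646.   0.] [-560.  558.]
wheel [448. 665.   0.] [-157.  625.]
brushend [747. -80.   0.] [230. -77.]
brush [726. -94.   0.] [211. -94.]
(array([-0.6961, -0.8634,  0.2019]), np.float64(-0.1922))
[ 507.70853755 -144.04634975]
```

```bash
R='[1,-0.696,-0.863,0.1,-0.192]'; python3 -m jog '[[1,-0.696,-0.863,0.1,-0.192],[1,-0.696,-0.863,0.1,-0.192],[1,-0.696,-0.863,0.1,-0.192],[1,-0.696,-0.863,0.1,-0.192],[1,-0.696,-0.863,0.1,-0.192],[1,-0.696,-0.863,0.1,-0.192],[1,-0.696,-0.863,0.1,-0.192],[1,-0.696,-0.863,0.1,-0.192],[1,-0.696,-0.863,0.1,-0.192],[1,-0.696,-0.863,0.1,-0.192],[1,-0.696,-0.863,0.1,-0.192],[1,-0.696,-0.863,0.1,-0.192],[1,-0.696,-0.863,0.1,-0.192],[1,-0.696,-0.863,0.1,-0.192],[1,-0.696,-0.863,0.1,-0.192],[1,-0.696,-0.863,0.1,-0.192],[1,-0.696,-0.863,0.1,-0.192],[1,-0.696,-0.863,0.1,-0.192],[1,-0.696,-0.863,0.1,-0.192],[1,-0.696,-0.863,0.1,-0.192]]'; python3 -c "
from h import *
rep();print(go(0,-170,40))"
```

```text
clock: 1.82
position: [507.6, -144.0, 173.2]
eef_rot: [-0.0, 0.061, 0.998, 0.0]
wrist_force: [1.6, -0.3, -0.1]
finger_gap: -0.2
finger_force: 0.0
1.82 jig [-1.000e-01 -1.699e+02] tip 156.2 F [ 1.6 -0.3 -0.1] gap -0.2
(array([-1.00e-04, -1.00e-04,  1.55e-01]), np.float64(-0.0002))
```

```bash
python3 -m jog '[[1,0,0,0.05,0],[1,0,0,0.1,0],[1,0,0,0.14,0],[1,0,0,0.155,0],[1,0,0,0.155,0],[1,0,0,0.155,0]]'; python3 - <<'E'
from h import *
from bench import env
import cv2
rep()
a=env.camera("wrist")["color"]; c=env.camera("side"); b=c["color"][110:310,270:420]; b=cv2.resize(b,None,fx=3,fy=3,interpolation=cv2.INTER_CUBIC)
e=cv2.resize(env.camera("scene")["color"][190:290,185:335],None,fx=2.2,fy=2.2,interpolation=cv2.INTER_CUBIC)
o=np.zeros((600,790,3),np.uint8);o[:,:450]=b;o[:220,455:785]=e;o[230:436,455:785]=cv2.resize(a,(330,206));cv2.imwrite("pics/a.png",o)
E
```

```text
clock: 2.32
position: [507.6, -141.5, 57.4]
eef_rot: [-0.0, 0.06, 0.998, 0.0]
wrist_force: [-0.3, 0.2, 0.3]
finger_gap: -0.2
finger_force: 0.0
2.32 jig [  -0.4 -167.5] tip 40.4 F [-0.3  0.2  0.3] gap -0.2
```

View pics/a.png

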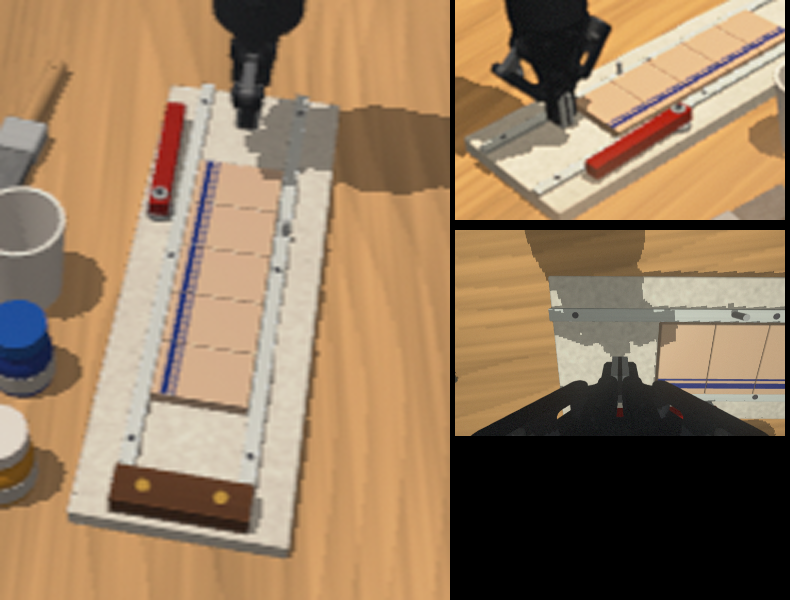

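The wrist view confirms the closed finger sits centred in the channel, about 25–30 mm behind tile5's free edge. I'll descend and approach.

```bash
python3 -m jog '[[1,0,0,0.012,0],[1,0,0,0.0235,0],[1,0,0,0.0235,0],[1,0,0.01,0.0235,0],[1,0,0.02,0.0235,0],[1,0,0.025,0.0235,0],[1,0,0.03,0.0235,0],[1,0,0.035,0.0235,0],[1,0,0.04,0.0235,0],[1,0,0.045,0.0235,0],[1,0,0.05,0.0235,0]]'; python3 -c "
from h import *
rep()"
```

```text
clock: 3.38
position: [512.0, -104.8, 39.6]
eef_rot: [0.0, 0.061, 0.998, -0.0]
wrist_force: [-0.3, -2.4, 1.8]
finger_gap: -0.1
finger_force: 1.5
3.38 jig [  -0.4 -130.5] tip 22.6 F [-0.3 -2.4  1.8] gap -0.1
```

```bash
python3 -m jog '[[1,0,0.003,0,0],[1,0,0.006,0,0],[1,0,0.009,0,0],[1,0,0.012,0,0],[1,0,0.015,0,0],[1,0,0.018,0,0],[1,0,0.021,0,0],[1,0,0.024,0,0],[1,0,0.027,0,0],[1,0,0.03,0,0],[1,0,0.033,0,0],[1,0,0.036,0,0],[1,0,0.039,0,0],[1,0,0.042,0,0],[1,0,0.045,0,0],[1,0,0.048,0,0],[1,0,0.051,0,0],[1,0,0.053,0,0],[1,0,0.055,0,0],[1,0,0.056,0,0]]'; python3 - <<'E'
from h import *
from bench import env
import cv2
rep()
for n in ("wrist","side"):
    cv2.imwrite(f"pics/{n}b.png",env.camera(n)["color"])
b=cv2.imread("pics/sideb.png")[110:310,270:420]; b=cv2.resize(b,None,fx=3,fy=3,interpolation=cv2.INTER_CUBIC)
o=np.zeros((600,790,3),np.uint8);o[:,:450]=b;o[230:436,455:785]=cv2.resize(cv2.imread("pics/wristb.png"),(330,206));cv2.imwrite("pics/b.png",o)
E
```

```text
clock: 5.05
position: [517.2, -62.6, 39.6]
eef_rot: [0.0, 0.06, 0.998, 0.0]
wrist_force: [-0.4, -3.4, 0.6]
finger_gap: -0.3
finger_force: 2.0
5.05 jig [ -0.4 -88. ] tip 22.6 F [-0.4 -3.4  0.6] gap -0.3
```

View pics/b.png

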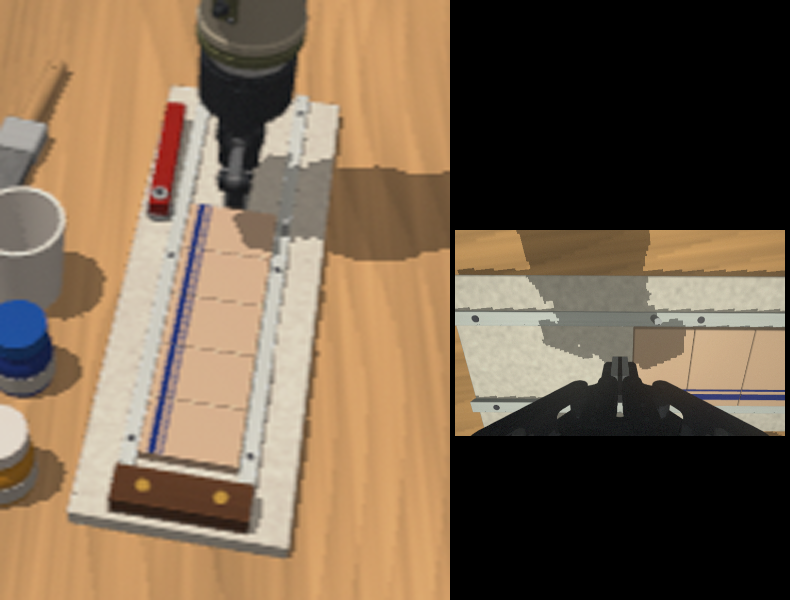

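The train is closed and the front tile is roughly 15–20 mm from the stop. I'll continue slowly and watch the force.

```bash
python3 -m jog '[[1,0,0.002,0,0],[1,0,0.004,0,0],[1,0,0.006,0,0],[1,0,0.008,0,0],[1,0,0.01,0,0],[1,0,0.012,0,0],[1,0,0.014,0,0],[1,0,0.0155,0,0],[1,0,0.0165,0,0]]'; python3 -m jog '[[1,0,0.001,0,0],[1,0,0.002,0,0],[1,0,0.003,0,0]]' | grep -E "pos|wrist"
```

```text
clock: 5.9
position: [518.7, -50.4, 39.5]
eef_rot: [-0.0, 0.06, 0.998, 0.0]
wrist_force: [-0.1, -4.1, 1.7]
finger_gap: -0.3
finger_force: 2.0
position: [518.9, -48.3, 39.6]
wrist_force: [0.1, -3.7, 1.3]
```

```bash
python3 -m jog '[[1,0,0.001,0,0],[1,0,0.002,0,0],[1,0,0.002,0,0]]' | grep -E "pos|wrist"
```

```text
position: [519.2, -46.7, 39.6]
wrist_force: [-0.7, -2.4, 1.7]
```

```bash
for i in 1 ; do python3 -m jog '[[1,0,0.001,0,0],[1,0,0.002,0,0],[1,0,0.002,0,0]]' | grep -E "pos|wrist";  python3 -m jog '[[1,0,0.001,0,0],[1,0,0.002,0,0],[1,0,0.002,0,0]]' | grep -E "pos|wrist"; done
```

```text
position: [519.2, -46.1, 39.6]
wrist_force: [-0.1, -6.1, 1.9]
position: [519.2, -45.8, 39.6]
wrist_force: [-0.7, -10.6, 2.4]
```

```bash
python3 -m jog '[[1,0,0.001,0,0],[1,0,0.002,0,0],[1,0,0.002,0,0]]' | grep -E "pos|wrist"
```

```text
position: [519.2, -45.5, 39.6]
wrist_force: [-0.3, -15.4, 1.0]
```

The force climbed to 15 N with the finger no longer moving, so the row is home. I'll back off, rise and go round to the outside of the keeper.

```bash
python3 -m jog '[[1,0,-0.015,0,0],[1,0,-0.035,0,0],[1,0,-0.05,0,0],[1,0,-0.06,-0.03,0],[1,0,-0.07,-0.08,0],[1,0,-0.1,-0.08,0],[1,-0.04,-0.131,-0.08,0],[1,-0.08,-0.131,-0.08,0],[1,-0.13,-0.131,-0.08,0],[1,-0.13,-0.131,-0.08,0],[1,-0.13,-0.131,-0.08,0],[1,-0.13,-0.131,-0.08,0]]'; python3 - <<'E'
from h import *
from bench import env
import cv2,pickle
rep()
c=env.camera("side");s=env.camera("scene");w_=env.camera("wrist");pickle.dump((c,s,w_),open("c1.pkl","wb"))
b=cv2.resize(c["color"][110:310,270:420],None,fx=3,fy=3,interpolation=cv2.INTER_CUBIC)
e=cv2.resize(s["color"][170:290,200:380],None,fx=1.83,fy=1.83,interpolation=cv2.INTER_CUBIC)
o=np.zeros((600,790,3),np.uint8);o[:,:450]=b;o[:e.shape[0],455:455+e.shape[1]]=e;o[230:436,455:785]=cv2.resize(w_["color"],(330,206));cv2.imwrite("pics/c.png",o)
# predicted home line and finger target
for y in(-60,190): print([proj(c,np.r_[w(x,y),30]).round(1) for x in(-37.5,37.5)])
print(go(98,-169,29))
E
```

```text
clock: 8.15
position: [603.8, -151.3, 99.1]
eef_rot: [-0.001, 0.06, 0.998, 0.0]
wrist_force: [-0.3, 0.3, 0.5]
finger_gap: -0.1
finger_force: 0.0
8.15 jig [  96.2 -165.7] tip 82.1 F [-0.3  0.3  0.5] gap -0.1
[array([361. , 185.7]), array([331.7, 181.9])]
[array([348.7, 272.1]), array([314.4, 266.8])]
(array([-0.0029, -0.0043,  0.0713]), np.float64(-0.0))
```

View pics/c.png

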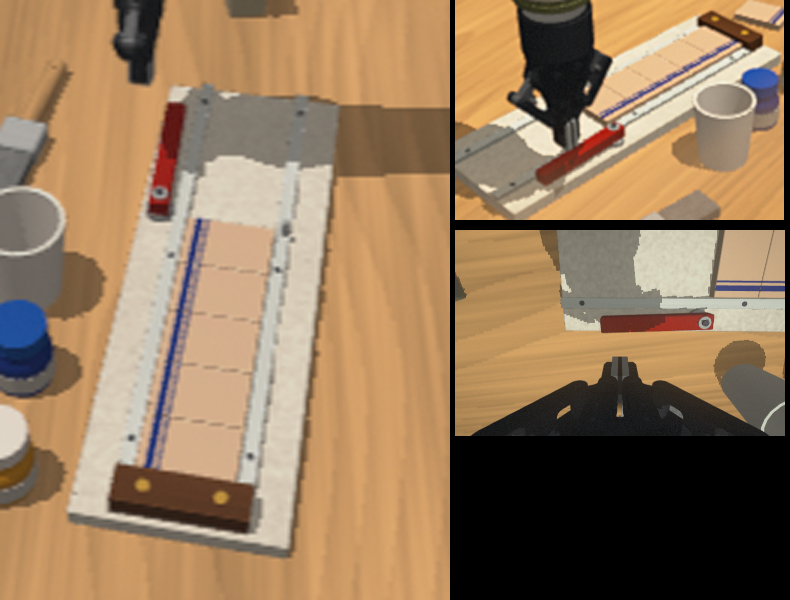

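The row is home: the tile5 edge is where the jig model predicts for a fully home row, and there is no gap at the stop. The finger is outside the keeper and clear of it, so I'll descend beside it.

```bash
python3 -m jog '[[1,-0.002,0,0.03,0],[1,-0.002,0,0.055,0],[1,-0.002,0,0.07,0],[1,-0.002,0,0.07,0],[1,-0.002,0,0.07,0]]'|grep -E "pos|wrist"; python3 - <<'E'
from h import *
rep()
for k in range(0,91,6):
    f=np.radians(k);r=85;x=63.5-r*np.sin(f)+9*np.cos(f)+11;y=-72-r*np.cos(f)-9*np.sin(f)-10.7
    print(k,go(x,y,30)[0][:2])
E
```

```text
position: [605.4, -151.7, 46.8]
wrist_force: [0.6, 0.1, -0.2]
8.72 jig [  97.9 -165.8] tip 29.8 F [ 0.6  0.1 -0.2] gap -0.2
0 [ 0.0192 -0.0025]
6 [ 0.0312 -0.0032]
12 [ 0.0431 -0.0026]
18 [ 0.0549 -0.0007]
24 [0.0664 0.0024]
30 [0.0775 0.0067]
36 [0.0881 0.0121]
42 [0.0982 0.0185]
48 [0.1074 0.026 ]
54 [0.1159 0.0345]
60 [0.1234 0.0437]
66 [0.1299 0.0537]
72 [0.1353 0.0644]
78 [0.1396 0.0755]
84 [0.1427 0.087 ]
90 [0.1446 0.0988]
```

```bash
python3 -m jog '[[1,0.01,-0.002,0,0],[1,0.019,-0.0025,0,0],[1,0.025,-0.003,0,0],[1,0.031,-0.003,0,0],[1,0.037,-0.003,0,0],[1,0.043,-0.0025,0,0],[1,0.049,-0.0015,0,0],[1,0.055,-0.0005,0,0],[1,0.061,0.001,0,0],[1,0.066,0.0025,0,0],[1,0.072,0.0045,0,0],[1,0.0775,0.0065,0,0],[1,0.083,0.0095,0,0],[1,0.088,0.012,0,0],[1,0.093,0.015,0,0],[1,0.098,0.0185,0,0],[1,0.103,0.022,0,0],[1,0.1075,0.026,0,0],[1,0.112,0.03,0,0],[1,0.112,0.03,0,0]]'; python3 - <<'E'
from h import *
from bench import env
import cv2
rep()
for k in range(54,91,6):
    f=np.radians(k);r=85;x=63.5-r*np.sin(f)+9*np.cos(f)+11;y=-72-r*np.cos(f)-9*np.sin(f)-10.7
    print(k,go(x,y,30)[0][:2])
c=env.camera("side");s=env.camera("scene");w_=env.camera("wrist")
b=cv2.resize(c["color"][110:310,270:420],None,fx=3,fy=3,interpolation=cv2.INTER_CUBIC)
e=cv2.resize(s["color"][170:290,200:380],None,fx=1.83,fy=1.83,interpolation=cv2.INTER_CUBIC)
o=np.zeros((600,790,3),np.uint8);o[:,:450]=b;o[:e.shape[0],455:455+e.shape[1]]=e;o[230:436,455:785]=cv2.resize(w_["color"],(330,206));cv2.imwrite("pics/d.png",o)
E
```

```text
clock: 10.38
position: [524.7, -118.4, 47.1]
eef_rot: [-0.0, 0.06, 0.998, 0.0]
wrist_force: [-0.5, -0.3, -0.2]
finger_gap: -0.3
finger_force: 0.1
10.38 jig [  13.7 -142.5] tip 30.1 F [-0.5 -0.3 -0.2] gap -0.3
54 [0.0036 0.0035]
60 [0.0111 0.0127]
66 [0.0176 0.0227]
72 [0.023  0.0334]
78 [0.0273 0.0445]
84 [0.0304 0.056 ]
90 [0.0323 0.0678]
```

View pics/d.png

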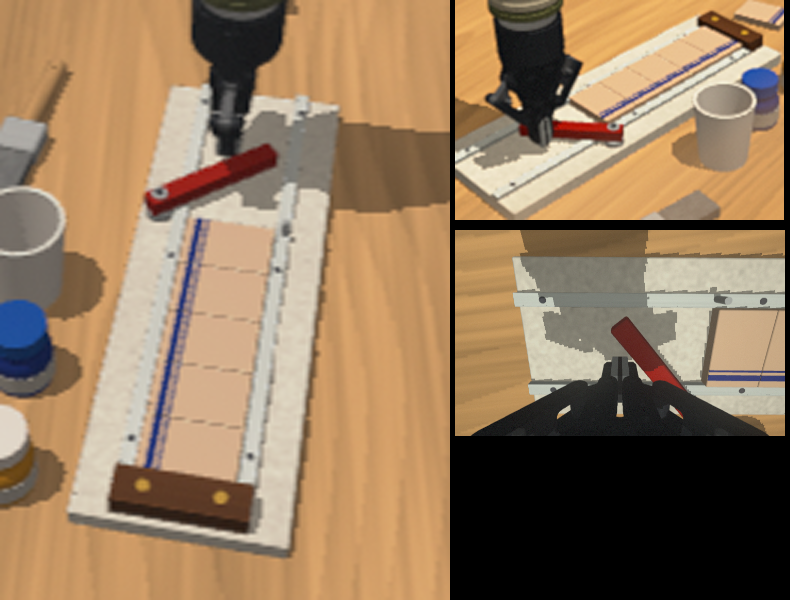

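The keeper is following the finger well, about halfway round, and the tiles haven't moved. I'll carry on to near square.

```bash
python3 -m jog '[[1,0.0036,0.0035,0,0],[1,0.007,0.008,0,0],[1,0.011,0.0125,0,0],[1,0.0145,0.0175,0,0],[1,0.0175,0.0225,0,0],[1,0.0205,0.028,0,0],[1,0.023,0.0335,0,0],[1,0.025,0.039,0,0],[1,0.0275,0.0445,0,0],[1,0.029,0.05,0,0],[1,0.0305,0.055,0,0],[1,0.031,0.059,0,0],[1,0.032,0.062,0,0],[1,0.032,0.064,0,0],[1,0.032,0.064,0,0]]'|grep -E "pos|wrist"; python3 -m jog '[[1,0,0.001,0,0],[1,0,0.002,0,0],[1,0,0.002,0,0]]' | grep -E "pos|wrist"
```

```text
position: [507.4, -68.5, 47.1]
wrist_force: [-0.6, -0.0, -0.3]
position: [507.5, -67.4, 47.0]
wrist_force: [0.3, -0.5, -0.3]
```

```bash
python3 -m jog '[[1,0,0.001,0,0],[1,0,0.002,0,0],[1,0,0.002,0,0]]' | grep -E "pos|wrist"
```

```text
position: [507.5, -66.9, 47.0]
wrist_force: [-0.6, -4.2, -1.3]
```

```bash
python3 -m jog '[[1,0,0.001,0,0],[1,0,0.0015,0,0],[1,0,0.0015,0,0]]' | grep -E "pos|wrist"; python3 -c "
from h import *
rep()"
```

```text
position: [507.5, -66.6, 47.0]
wrist_force: [-0.2, -7.9, -0.7]
12.53 jig [ -9.6 -93.1] tip 30.0 F [-0.2 -7.9 -0.7] gap -0.0
```

The force rises to 8 N with the finger stalled, so the keeper is on its pin. I'll withdraw and check.

```bash
python3 -m jog '[[1,0,-0.01,0,0],[1,0,-0.03,0,0],[1,0,-0.06,0,0],[1,0,-0.08,-0.03,0],[1,0,-0.1,-0.08,0],[1,0,-0.14,-0.13,0],[1,0,-0.18,-0.18,0],[1,0,-0.18,-0.2,0],[1,0,-0.18,-0.2,0],[1,0,-0.18,-0.2,0],[1,0,-0.18,-0.2,0]]'|grep -E "pos|wrist"; python3 - <<'E'
from h import *
from bench import env
import cv2
rep()
c=env.camera("side");s=env.camera("scene")
b=cv2.resize(c["color"][110:310,270:420],None,fx=3,fy=3,interpolation=cv2.INTER_CUBIC)
e=cv2.resize(s["color"][170:290,200:380],None,fx=1.83,fy=1.83,interpolation=cv2.INTER_CUBIC)
o=np.zeros((600,790,3),np.uint8);o[:,:450]=b;o[:e.shape[0],455:455+e.shape[1]]=e;cv2.imwrite("pics/e.png",o)
for n,k in(("side",c),("scene",s)):
    h=cv2.cvtColor(k["color"],cv2.COLOR_BGR2HSV);m=((h[...,0]<6)|(h[...,0]>174))&(h[...,1]>190)&(h[...,2]>110)
    m=m.astype(np.uint8)
    q=[proj(k,np.r_[w(x,-72),40.5]) for x in(-52,63.5)];lo=np.min(q,0).astype(int)-15;hi=np.max(q,0).astype(int)+15
    M=np.zeros_like(m);M[lo[1]:hi[1],lo[0]:hi[0]]=m[lo[1]:hi[1],lo[0]:hi[0]]
    vs,us=np.nonzero(M);P=np.array([jig(ray(k,u,v,38)) for u,v in zip(us,vs)])
    vx=cv2.fitLine(P.astype(np.float32),cv2.DIST_L2,0,.01,.01).ravel();print(n,len(P),"dir angle deg",np.degrees(np.arctan(vx[1]/vx[0])).round(1),P.min(0).round(),P.max(0).round())
E
```

```text
position: [491.3, -198.2, 196.6]
wrist_force: [-0.4, -0.0, -0.3]
13.45 jig [  -9.8 -225.8] tip 179.6 F [-0.4 -0.  -0.3] gap -0.1
side 196 dir angle deg 0.4 [-50. -81.] [ 72. -65.]
scene 206 dir angle deg -0.8 [-49. -81.] [ 76. -64.]
```

View pics/e.png

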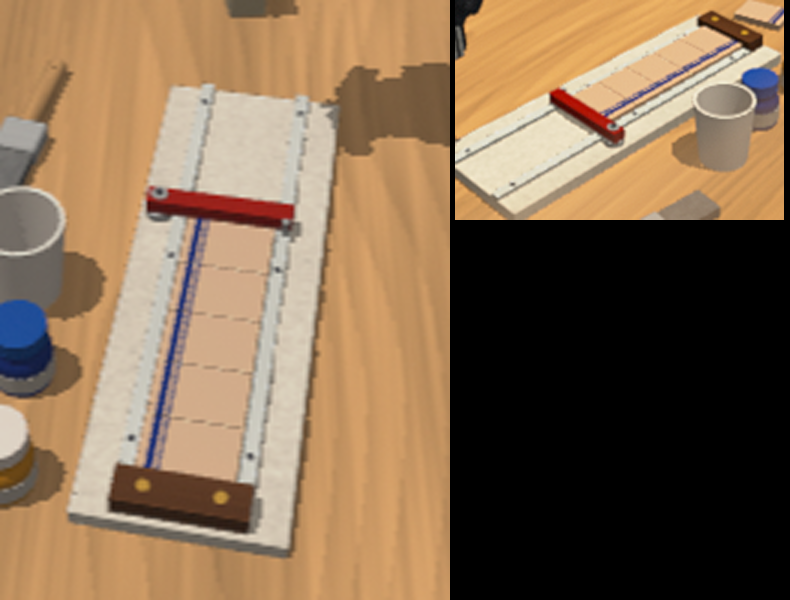

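The keeper lies square against the pin, within 1° in both views. The row is closed and home, and the hand is clear.

```bash
python3 -c "
from bench import env
print(env.hand_in())"
```

```text
the job is handed in; nothing more can be done
None
```

The row was pushed home against the end stop as one closed train, the keeper was swung square across the channel against its pin, and the job was handed in at about 13.5 s with the hand clear and everything else left where it was.

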